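# Unhook the tube rack and clamp it in the block bath

## Robot

A 7-joint arm with a two-finger parallel gripper is mounted at the origin on the work surface. World frame = base frame: x ahead of the robot, y to its left, z up, the work surface at z = 0. Lengths are in m, angles in rad, forces in N, time in s.
With the tool pointing down it reaches from about 0.425 to 0.925 m from the base axis. Payload 6.8 kg.
Tool frame: the origin (TCP) lies on the centre line of the jaws, within the pads' length; the fingertips stand 8 mm ahead of it and the grasp point (between the pads) lies 11 mm behind it (bot.tips_ahead is the distance from the TCP to the fingertips, in m); z points along the fingers, y is the line along which they close (so a half turn about z gives the same grasp; the last joint's range is limited). The gripper opens to 85 mm and grips with 20 to 120 N. Pads are 22 mm wide; open, the fingers measure 114 mm over their backs; the gripper's body (76 mm by 85 mm) begins 54 mm behind the grasp point. The pads swing forward as they close: fully open they stand 13 mm farther back than shut.
Start: joints at [1.017, 0.477, 0.022, 1.555, -0.011, 1.109, -0.083], TCP at [0.291, -0.609, 0.239] pointing down, gripper open.
Joint ranges: [-2.96, 2.96], [-0.34, 2.1], [-1.41, 1.46], [0.24, 2.44], [-1.37, 4.51], [0.17, 1.92], [-2.96, 2.96]. Speed limits (rad/s): [2.39, 2.39, 3.14, 3.14, 3.14, 3.14, 3.14].

## Interface

Orientations are given as a unit quaternion [w, x, y, z].
In Python, from station import bot gives the robot as it stands.
- The arm moves only by the tool send_rows, never from a script. Its argument "deltas" is text: rows parted by semicolons, each of 4 numbers parted by spaces: the shift along the tool's x, y, z in m, then the turn about the tool's z in degrees. In form: x y z spin; .... A call has 1 to 5 rows; each row is the pose to reach, as a shift and turn from the pose commanded when the call began, along the tool's axes at that moment; what a row does not reach only later rows make up. A row lasts 1/10 s, in which the tool goes at most 50 mm and 8.59 degrees, less where a joint would pass 70% of its speed; a pose out of reach is approached as far as the arm can. A call with a gripper value outside its range is refused whole. "claw" is the opening, from 0 (shut) to 1 (fully open), set as the call begins (left out, the last holds). The fingers move at their own pace and stop on an object; "force" is the grip in N (left out, the last holds). Time passes only in rows, so rows that repeat a pose let the fingers close. It gives the time, the measured TCP pose, the force, the opening and the grip force at its end, in the units of the state.
- bot.get_obs(): the state, without advancing time (a new reading comes with each control period).
- bot.read_camera(name): name is "side" or "top"; returns a dict with "img" (400x640x3 uint8, red, green, blue), "depth" (400x640 float32, m along the optical axis (not along the pixel's ray), 0 where there is no reading), "fx", "fy", "cx", "cy" (pixels), "camera_from_world" (4x4, takes a point from world to camera coordinates). Camera axes: x right, y up, looking along -z (the intrinsics and any distortion apply to the point x, -y, -z); pixel columns grow to the right and rows downward; lengths in m; the calibration is good to about 2 mm. A picture is of the moment at which its call begins.
- bot.hand_in(): hands the job in; it is judged then, once.
Trained networks look in a picture, given as the dict that the camera call returned (one of the last four; its "shot" number tells which), for a name from the list of things; names that differ only in an ending like _2 or _b are one class to them, and where a whole thing is asked for, a point or a joint stands for the part that bears it (a point fixed in the world has none). Each returns a list of dicts, best first, with "confidence" (0 to 1); they miss things now and then, are a little off and sometimes report something else, mostly with a low value. They report only what shows in the picture. A call takes as long as a camera call.
- bot.masks_of(picture, query): "mask" (400x640 bool, what is visible of it).
- bot.landmark_of(picture, query): "xyz" ([x, y, z] in m, in world coordinates, good to about 4 mm: a listed point, or the origin of a listed thing).
The state is a dict: "t": time; "q": joint angles; "joint_vel": joint speeds; "joint_torque": joint torques, N m; "eef_pos": TCP position; "tool_rot": TCP orientation; "contact_force": force on the tool from outside, world axes, zero at the start; "torque": the same for the moment, N m; "gripper_width": opening from 0.0 (shut) to 1.0 (fully open); "grasp_force": force on a finger pad.
Only numpy, scipy, OpenCV 4.12 (cv2) and the standard library are available. Lean on these libraries where they do the work, as an engineer would, in place of code of your own. Each camera call takes 0.05 s, during which the arm holds its last target. There are 200 camera calls.

## Task

Take the steel tube rack off the barbed drain hook by lifting it, tilting it and backing it over the barb, and stand it upright on the black drip mat. Let go, take it again by its top bar, lower it right down onto the floor of the bath's trough between cam and stop pad and let go; then turn the cam lever just far enough to take up the gap and press the sprung stop pad in by about 2 mm, never as far as 4.5 mm. Do not drop the rack, and leave the beaker, the grey box and the timer where they are.

Things in the scene. Friction and masses are not known exactly. Their poses are not given: they have to be found in the camera images.
- rack: Steel tube rack, 0.32 kg: body 80 (x) x 50 (y) x 45 mm high, on it a bail: 2 uprights 8 x 8 mm and a top bar 8 x 8 mm along y, 50 mm over all, flush with the body's sides. Bail inside: 34 mm wide, 26 high. Overall height 79. Origin: centre of underside; symmetric under a half turn. Starts hanging on the hook by its bar: there only the bail's ends (50 mm, gripped along y) are free.
- rack_bar (a point): Centre of the rack's top bar, 75 mm above the rack's origin. Once off the hook, the bar can be pinched along the rack's x (8 mm thick).
- stand: Fixed steel drain stand, foot 110 x 100 x 12 mm; post 14 x 22 mm, no higher than the hook's arm. The hook points along local -x: a level arm 12 wide (y) and 8 thick, top 180 mm above the bench, out to x = -70 mm; then a nose of the same section, 40 mm long, rising at 35 degrees. The rack hangs with its x along the stand's x, bar at x = -52 to -60 mm. Origin: on the bench, outer face of the post.
- hook_bend (a point): Top of the hook's arm where the nose begins, stand local (-70, 0, 180) mm; the centre line is 4 mm lower. The rack's body would strike the arm if lifted level over the barb: raise about 9 mm, bring the bar out to the bend, tilt the rack's outer end (away from the post) up 35 degrees, then draw it out parallel to the nose, bar 22 mm above the nose's centre line (square to it).
- hook_tip (a point): End of the nose on its centre line, stand local (-103, 0, 199) mm. Here a barb leans back from the nose's upper face and stands 10 mm off it; nose and barb are 18 mm high square to the nose.
- mat: Fixed black rubber drip mat, 140 x 140 x 4 mm, flat on the bench. Origin: centre of its underside.
- bath: Fixed steel block bath, 220 (x) x 120 (y) x 100 mm high, with an open trough in its top, 160 mm long (x), 55 wide (y), floor 27 mm above the bench; cam at its -x end, sprung stop pad at its +x end. The seated rack's bar lies across the trough, its top 6 mm above the bath's top: bail ends cannot be gripped there, the bar is pinched along the trough. Origin: centre of underside.
- bath_seat (a point): On the trough floor, middle of the place for the rack, bath local (-11, 0, 27) mm. The rack goes here with its x along the bath's x (either way round), with about 3 mm of play each way along x and 2.5 mm along y.
- cam_axis (a point): Vertical axis of the cam at the height of the bath's top: bath local (-62, 0, 100) mm.
- cam_lever (a joint): Lever angle, rad, 0 to 2.6, starts at 0 to 0.3, grows clockwise from above. The cam, a disc of radius 16 mm set 8 mm off its axis, pushes the rack to the pad: its face stands 16 - 8 cos(angle) mm from the axis. Rack meets pad at about 1.32 rad; pad pressed 2.2 mm at about 1.6 rad, 4.5 mm at 1.89 rad. Stiff hinge (0.12 N m), stays where it is left.
- lever_knob (a point): Centre of the top of the lever's upright round knob: 18 mm diameter, 32 mm tall above the lever arm, top 50 mm above the bath's top, 75 mm from the cam axis. Seen from the axis at angle 0 it lies 110 degrees clockwise from the bath's +x; at 1.22 rad it points straight away from the rack. The arm lies 10 to 18 mm above the bath's top.
- stop_pad (a joint): How far the sprung stop pad is pressed in, m: 0 free, grows along the bath's +x, travel 0.008, spring 2.5 N/mm. Grey block; its free face is at bath local x = 32 mm.
- beaker: Loose glass beaker, 64 mm wide, 75 mm high; leave alone. Origin: centre of the underside.
- tip_box: Loose grey plastic box 75 x 110 x 55 mm; leave alone. Origin: centre of the underside.
- timer: Loose round metal timer, 56 mm wide, 17 mm high; leave alone. Origin: centre of the underside.

How it is judged:
On the way, in this order (a step that is already met when the one before it is completed fails the run):
1. the rack is off the hook, held, its bar beyond the hook's tip (x of rack_bar in the frame of stand below -0.115 m and contact force between the fingers and rack above 0.5 N), for 0.1 s.
2. the rack stands upright on the mat, let go (contact force between rack and mat above 1 N and horizontal distance between rack and mat below 0.07 m and angle between rack's own z axis and vertical below 0.08 rad and contact force between the fingers and rack below 0.05 N), for 0.2 s.
3. the rack stands on the trough floor between cam and pad, let go (z of rack in the frame of bath_seat between -0.004 and 0.004 m and horizontal distance between rack and bath_seat below 0.012 m and angle between rack's own z axis and vertical below 0.06 rad and angle between the x axis of rack and the x axis of bath, either way round below 0.15 rad and contact force between the fingers and rack below 0.05 N), for 0.2 s.
At the end, for the whole second after the job is handed in: The rack stands upright (within 0.06 rad) on the trough floor (within 4 mm in height, within 12 mm of bath_seat, along the trough within 0.15 rad), at rest, and the cam presses it against the stop pad so that the pad is in by 1.0 to 3.5 mm; the lever is still (z of rack in the frame of bath_seat between -0.004 and 0.004 m and horizontal distance between rack and bath_seat below 0.012 m and angle between rack's own z axis and vertical below 0.06 rad and angle between the x axis of rack and the x axis of bath, either way round below 0.15 rad and value of joint stop_pad between 0.001 and 0.0035 m and linear speed of rack below 0.01 m/s and velocity of joint cam_lever between -0.05 and 0.05 rad/s); the robot touches nothing.
It fails at once if cam overrun: the stop pad pressed in by more than 4.5 mm (value of joint stop_pad above 0.0045 m).
It fails at once if the rack dropped: falling free at more than 0.6 m/s (linear speed of rack above 0.6 m/s and contact force between the fingers and rack below 0.05 N).
It fails at once if the beaker moved by more than 15 mm (distance of beaker from where it was at the start of the episode above 0.015 m).
It fails at once if the grey box moved by more than 15 mm (distance of tip_box from where it was at the start of the episode above 0.015 m).
It fails at once if the timer moved by more than 15 mm (distance of timer from where it was at the start of the episode above 0.015 m).
It also fails if it takes over 72 s, if anything falls off the work surface, if the arm or the gripper's body presses on something with over 40 N, if the wrist force passes 120 N, or if a joint passes its speed limit or range.

## Working session

There is one attempt and no reset: what is moved stays moved. The work goes in short steps, Python scripts to look and compute and a tool call to move; the robot and the scene stay as the last step left them, time stands still between calls to the robot, and variables do not carry over. Pictures are saved under pics/ and viewed, at most 10 in all, crops included, and the job is handed in when it is done.

Besides the shell and the picture viewer there is one more tool, called after ">>>" by a JSON object that holds its "fn" and its "kwargs". send_rows: Moves the arm, as the interface text tells. Its arguments: {"type":"object","properties":{"deltas":{"type":"string"},"claw":{"type":"number"},"force":{"type":"number"}},"required":["deltas"]}

```bash
ls; mkdir -p pics; cat > h.py <<'E'
import numpy as np, cv2
from station import bot
from scipy.spatial.transform import Rotation as R
np.set_printoptions(precision=4,suppress=True)
def toW(p,u,v,d):
    c=np.stack([(u-p['cx'])/p['fx']*d,-(v-p['cy'])/p['fy']*d,-d,np.ones_like(d)],-1)
    return (c@np.linalg.inv(p['camera_from_world']).T)[...,:3]
def cloud(p,mask):
    v,u=np.nonzero(mask&(p['depth']>0)); return toW(p,u.astype(float),v.astype(float),p['depth'][v,u].astype(float))
def px(p,X):
    c=p['camera_from_world']@np.append(X,1); return p['cx']+p['fx']*c[0]/-c[2], p['cy']-p['fy']*c[1]/-c[2]
def toTool(vec,o=None):
    o=o or bot.get_obs(); q=o['tool_rot']; return R.from_quat([q[1],q[2],q[3],q[0]]).inv().apply(vec)
E
cat > a.py <<'E'
from h import *
o=bot.get_obs(); print(o)
P={n:bot.read_camera(n) for n in('side','top')}
for n,p in P.items():
    cv2.imwrite(f'pics/{n}0.png',p['img'][...,::-1])
    C=np.linalg.inv(p['camera_from_world']); print(n,C[:3,3],-C[:3,2],p['fx'],p.get('distortion'))
    for k in ['rack','rack_bar','stand','hook_bend','hook_tip','mat','bath','bath_seat','cam_axis','lever_knob','stop_pad','beaker','tip_box','timer']:
        r=bot.landmark_of(p,k); print(n,k,[(np.round(x['xyz'],4),round(x['confidence'],2)) for x in r[:2]])
E
python3 a.py
```

```text
pics
{'t': 0.0, 'q': array([ 1.0169,  0.4778,  0.0223,  1.5564, -0.0115,  1.1093, -0.0831]), 'joint_vel': array([ 0.0016, -0.0004,  0.0013,  0.0014,  0.0013, -0.0004, -0.0001]), 'joint_torque': array([ -0.0012, -59.6455,   1.6077, -28.1192,   0.0125,   0.0095,
        -0.    ]), 'eef_pos': array([ 0.2908, -0.6085,  0.2383]), 'tool_rot': array([-0.0009,  0.9753,  0.2211, -0.0003]), 'contact_force': array([-0.2154, -0.6746,  0.7818]), 'torque': array([-0.0195,  0.0414, -0.0004]), 'grasp_force': 0.0, 'gripper_width': 1.0020698534439716}
side [0.1046 0.6226 0.8001] [ 0.4732 -0.6042 -0.6411] 431.9326364840353 None
side rack [(array([ 0.4619, -0.2396,  0.1079]), 0.97)]
side rack_bar [(array([ 0.4627, -0.246 ,  0.1843]), 0.85), (array([ 0.457 , -0.2017,  0.2004]), 0.3)]
side stand [(array([ 0.4676, -0.3057,  0.004 ]), 0.67)]
side hook_bend [(array([ 0.4633, -0.2325,  0.1786]), 0.85)]
side hook_tip [(array([ 0.4548, -0.1985,  0.1994]), 0.58)]
side mat [(array([ 0.5311, -0.0321,  0.0039]), 0.82)]
side bath [(array([0.4843, 0.2163, 0.001 ]), 0.7)]
side bath_seat [(array([0.4826, 0.2303, 0.0248]), 0.85)]
side cam_axis [(array([0.4883, 0.2796, 0.1028]), 0.74), (array([ 0.4642, -0.2342,  0.1806]), 0.65)]
side lever_knob [(array([0.4265, 0.322 , 0.1503]), 0.8), (array([ 0.4646, -0.233 ,  0.1822]), 0.73)]Traceback (most recent call last):
  File "a.py", line 8, in <module>
    r=bot.landmark_of(p,k); print(n,k,[(np.round(x['xyz'],4),round(x['confidence'],2)) for x in r[:2]])
ValueError: it knows: bath, bath_seat, beaker, cam_axis, hook_bend, hook_tip, lever_knob, mat, rack, rack_bar, stand, timer, tip_box
```

```bash
sed -i "s/'stop_pad',//; s/print(o)/pass/" a.py; python3 a.py | grep -v '^side [a-l]'; python3 -c "
import cv2,numpy as np
cv2.imwrite('pics/both.png',cv2.resize(np.vstack([cv2.imread('pics/side0.png'),cv2.imread('pics/top0.png')]),(480,600)))"
```

```text
side [0.1046 0.6226 0.8001] [ 0.4732 -0.6042 -0.6411] 431.9326364840353 None
side rack [(array([ 0.4636, -0.2408,  0.1057]), 0.95), (array([ 0.4546, -0.2   ,  0.1994]), 0.18)]
side rack_bar [(array([ 0.4581, -0.2465,  0.1849]), 0.59)]
side stand [(array([ 0.4684, -0.3025,  0.0011]), 0.84), (array([ 0.4838,  0.2171, -0.0001]), 0.32)]
side mat [(array([ 0.5274, -0.0339,  0.0046]), 0.93)]
side tip_box [(array([ 0.7434, -0.2121,  0.0011]), 0.6)]
side timer [(array([ 0.725,  0.079, -0.   ]), 0.72)]
top [ 0.4275 -0.0142  1.0723] [ 0.1812 -0.0033 -0.9834] 364.68769710090163 None
top rack [(array([ 0.4616, -0.2478,  0.1084]), 0.92), (array([0.4231, 0.3231, 0.154 ]), 0.33)]
top rack_bar [(array([ 0.4677, -0.2482,  0.1851]), 0.96)]
top stand [(array([ 0.4652, -0.3011, -0.0018]), 0.6)]
top hook_bend [(array([ 0.4613, -0.2327,  0.1812]), 0.93)]
top hook_tip [(array([ 0.4584, -0.1978,  0.1978]), 0.62)]
top mat [(array([ 0.5317, -0.0333,  0.0013]), 0.57)]
top bath [(array([0.4829, 0.2167, 0.0016]), 0.92)]
top bath_seat [(array([0.4936, 0.2816, 0.0973]), 0.55)]
top cam_axis [(array([0.4915, 0.28  , 0.0972]), 0.87)]
top lever_knob [(array([0.4261, 0.3221, 0.1514]), 0.7)]
top beaker [(array([ 0.7638, -0.0706, -0.0033]), 0.92), (array([0.7279, 0.0793, 0.0022]), 0.48)]
top tip_box [(array([ 0.7482, -0.2128, -0.0033]), 0.89), (array([ 0.4623, -0.2344,  0.1816]), 0.71)]
top timer [(array([ 0.7253,  0.0787, -0.0002]), 0.65)]
```

View pics/side0.png

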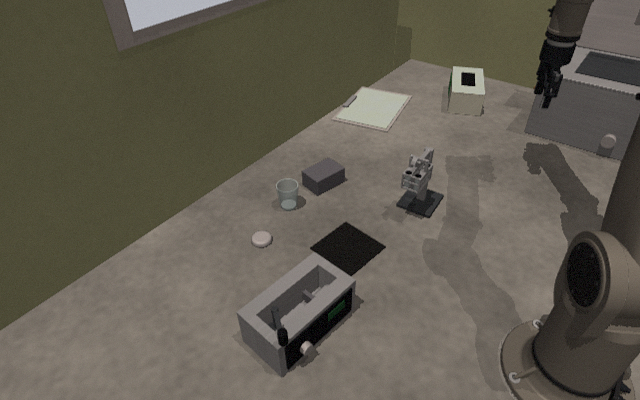

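View pics/top0.png

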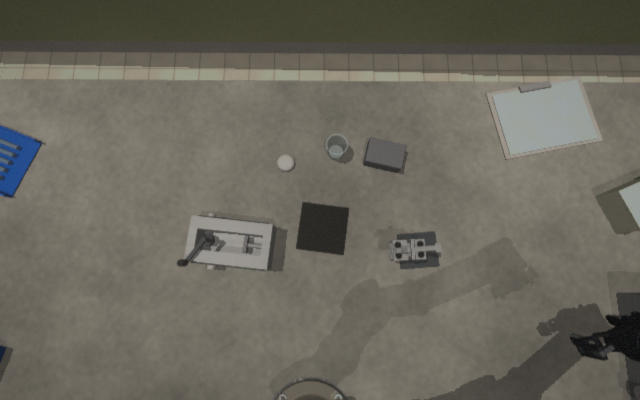

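```bash
cat > b.py <<'E'
from h import *
p=bot.read_camera('top')
def rect(k,z0,z1):
    m=bot.masks_of(p,k)[0]; X=cloud(p,m['mask']); X=X[(X[:,2]>z0)&(X[:,2]<z1)]
    r=cv2.minAreaRect((X[:,:2]*1000).astype(np.float32)); print(k,round(m['confidence'],2),len(X),np.median(X[:,2]),r)
rect('bath',.094,.106); rect('rack',.145,.165); rect('rack',.175,.2); rect('stand',.005,.02); rect('stand',.15,.25); rect('mat',-.01,.02)
E
python3 b.py
```

```text
bath 0.83 2361 0.10056391411922883 ((482.0791015625, 218.88174438476562), (220.984130859375, 120.2123794555664), 83.95445251464844)
rack 0.94 414 0.15443890570915564 ((462.3135681152344, -245.7657470703125), (49.88804244995117, 81.20722198486328), 2.9115958213806152)
rack 0.94 111 0.18717148679425322 ((463.2298278808594, -232.5675811767578), (54.46635055541992, 53.118675231933594), 56.132286071777344)
stand 0.61 681 0.01217773524677157 ((466.47857666015625, -307.24993896484375), (99.64596557617188, 110.4963150024414), 4.330944538116455)
stand 0.61 273 0.18081989187152403 ((454.7944641113281, -259.1746826171875), (34.27522277832031, 118.13583374023438), 6.979381084442139)
mat 0.82 2252 0.0044659171440568635 ((530.503173828125, -33.31132507324219), (140.51785278320312, 143.3562774658203), 82.60172271728516)
```

```bash
cat >> h.py <<'E'
def go(x,y,z,yaw):
    "tool deltas to TCP (m) with tool y axis at yaw deg (mod 180)"
    o=bot.get_obs(); q=o['tool_rot']; r=R.from_quat([q[1],q[2],q[3],q[0]]); Y=r.as_matrix()[:,1]
    cur=np.degrees(np.arctan2(Y[1],Y[0])); s=-((yaw-cur+90)%180-90)
    print('t',o['t'],'pos',o['eef_pos'],'yaw',round(cur,2),'zaxis',r.as_matrix()[:,2],'F',o['contact_force'],'w',round(o['gripper_width'],3),'g',o['grasp_force'])
    print('delta',r.inv().apply(np.array([x,y,z])-o['eef_pos']),'spin',round(s,2),'q7',o['q'][6])
E
python3 -c "
from h import *
go(.4625,-.2465,.27,3.9)"
```

```text
t 2.35 pos [ 0.2911 -0.6091  0.2393] yaw -64.46 zaxis [ 0.0001 -0.0001 -1.    ] F [0.0138 0.5902 0.2756] w 0.999 g 0.0
delta [ 0.311  -0.2532 -0.0307] spin -68.36 q7 -0.08312127295318322
```

>>> {"fn": "send_rows", "kwargs": {"deltas": "0.03 -0.025 -0.03 -8; 0.07 -0.055 -0.03 -16; 0.105 -0.085 -0.03 -24; 0.14 -0.115 -0.03 -32; 0.175 -0.142 -0.03 -40", "claw": 1, "force": 20}}

```text
t: 2.85
eef_pos: [0.3882, -0.4035, 0.2696]
tool_rot: [0.0, 0.839, 0.544, -0.0]
contact_force: [0.4, -0.7, 0.2]
gripper_width: 0.998
grasp_force: 0.0
```

```bash
python3 -c "
from h import *
go(.4625,-.2465,.26,3.9)"
```

```text
t 2.85 pos [ 0.3882 -0.4035  0.2696] yaw -24.12 zaxis [ 0.0003 -0.0005 -1.    ] F [ 0.3769 -0.7288  0.2148] w 0.998 g 0.0
delta [0.1737 0.0036 0.0096] spin -28.02 q7 0.21752765823465636
```

>>> {"fn": "send_rows", "kwargs": {"deltas": "0.043 0.001 0 -8; 0.087 0.002 0 -16; 0.13 0.003 0 -24; 0.174 0.0036 0 -28; 0.174 0.0036 0 -28"}}

```text
t: 3.35
eef_pos: [0.4662, -0.2418, 0.2699]
tool_rot: [0.0, 0.681, 0.733, 0.002]
contact_force: [-0.3, 0.3, 0.3]
gripper_width: 1.0
grasp_force: 0.0
```

```bash
cat > c.py <<'E'
from h import *
for n in('top','side'):
    p=bot.read_camera(n)
    for k in ['rack_bar','rack','hook_bend','hook_tip']:
        print(n,k,[(np.round(x['xyz'],4),round(x['confidence'],2)) for x in bot.landmark_of(p,k)[:1]])
go(.4625,-.2465,.176,3.9)
E
python3 c.py
```

```text
top rack_bar [(array([ 0.4649, -0.2483,  0.186 ]), 0.64)]
top rack [(array([ 0.4626, -0.2497,  0.107 ]), 0.67)]
top hook_bend [(array([ 0.4614, -0.2334,  0.1815]), 0.69)]
top hook_tip [(array([ 0.461 , -0.1958,  0.1974]), 0.79)]
side rack_bar [(array([ 0.4609, -0.248 ,  0.1838]), 0.71)]
side rack [(array([ 0.4647, -0.2418,  0.1086]), 0.84)]
side hook_bend [(array([ 0.4649, -0.2349,  0.1786]), 0.64)]
side hook_tip [(array([ 0.4562, -0.1998,  0.1989]), 0.76)]
t 3.85 pos [ 0.4627 -0.2493  0.2693] yaw 3.45 zaxis [-0.0001 -0.0001 -1.    ] F [ 0.7091 -0.7723 -0.1105] w 1.0 g 0.0
delta [ 0.0028 -0.      0.0933] spin -0.45 q7 0.34855402829870835
```

>>> {"fn": "send_rows", "kwargs": {"deltas": "0.002 0 0.03 -0.4; 0.002 0 0.06 -0.4; 0.002 0 0.083 -0.4; 0.002 0 0.093 -0.4; 0.002 0 0.093 -0.4"}}

```text
t: 4.35
eef_pos: [0.4621, -0.2465, 0.1752]
tool_rot: [-0.001, 0.682, 0.731, -0.0]
contact_force: [0.3, 0.2, 0.6]
gripper_width: 1.003
grasp_force: 0.0
```

>>> {"fn": "send_rows", "kwargs": {"deltas": "0 0 0 0; 0 0 0 0; 0 0 0 0; 0 0 0 0; 0 0 0 0", "claw": 0.3, "force": 20}}

```text
t: 4.85
eef_pos: [0.4638, -0.247, 0.1777]
tool_rot: [0.001, 0.682, 0.731, 0.0]
contact_force: [-1.2, 0.2, 6.8]
gripper_width: 0.577
grasp_force: 20.7
```

>>> {"fn": "send_rows", "kwargs": {"deltas": "0 0 0 0; 0 0 0 0; 0 0 0 0; 0 0 0 0; 0 0 0 0"}}

```text
t: 5.35
eef_pos: [0.4638, -0.247, 0.1776]
tool_rot: [0.001, 0.682, 0.731, 0.0]
contact_force: [-1.2, 0.2, 7.0]
gripper_width: 0.582
grasp_force: 20.7
```

```bash
cat > s.py <<'E'
from h import *; import sys
p=bot.read_camera('side'); x0,y0,x1,y1=map(int,sys.argv[1:5])
cv2.imwrite(f'pics/{sys.argv[5]}.png',cv2.resize(p['img'][y0:y1,x0:x1,::-1],None,fx=4,fy=4,interpolation=cv2.INTER_CUBIC))
for k in ['rack_bar','rack']: print(k,[(np.round(x['xyz'],4),round(x['confidence'],2)) for x in bot.landmark_of(p,k)[:1]])
go(*[float(a) for a in sys.argv[6:10]])
E
python3 s.py 350 100 490 240 g1 .4625 -.2465 .176 3.9
```

```text
rack_bar [(array([ 0.4611, -0.2467,  0.1858]), 0.87)]
rack [(array([ 0.464 , -0.2425,  0.1108]), 0.93)]
t 5.5 pos [ 0.4637 -0.247   0.1776] yaw 3.94 zaxis [ 0.002  -0.0012 -1.    ] F [-1.4189  0.91    6.0025] w 0.58 g 20.680257976055145
delta [ 0.0005 -0.0012  0.0016] spin 0.04 q7 0.3017153816938462
```

View pics/g1.png

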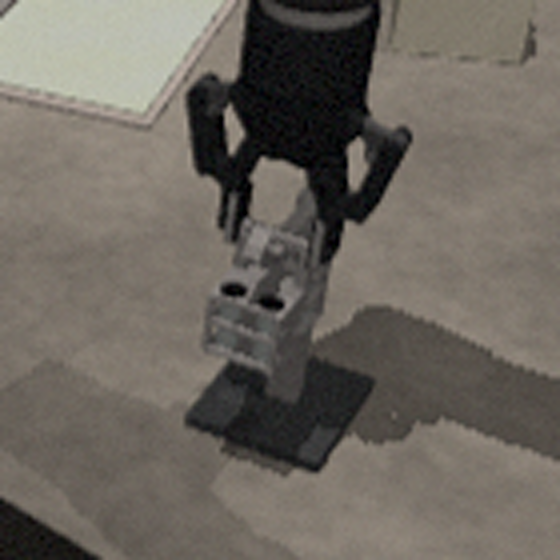

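>>> {"fn": "send_rows", "kwargs": {"deltas": "0 0 -0.007 0; 0 0 -0.012 0; 0.008 0 -0.012 0; 0.016 0 -0.013 0; 0.022 0 -0.013 0"}}

```text
t: 6.0
eef_pos: [0.4612, -0.2232, 0.1891]
tool_rot: [-0.0, 0.682, 0.731, 0.0]
contact_force: [0.5, -0.8, -3.6]
gripper_width: 0.579
grasp_force: 22.1
```

```bash
python3 s.py 350 100 490 240 g2 .4625 -.2465 .176 3.9
```

```text
rack_bar [(array([ 0.4611, -0.2235,  0.1968]), 0.94)]
rack [(array([ 0.4619, -0.2149,  0.1206]), 0.86)]
t 6.15 pos [ 0.4614 -0.2239  0.1892] yaw 4.01 zaxis [-0.0003  0.0001 -1.    ] F [-0.1658 -0.9289 -3.4267] w 0.579 g 22.0863139629364
delta [-0.0226 -0.0004  0.0132] spin 0.11 q7 0.27171993185446597
```

>>> {"fn": "send_rows", "kwargs": {"deltas": "0 0 -0.003 0; 0 0 -0.006 0; 0 0 -0.008 0; 0 0 -0.010 0; 0 0 -0.010 0"}}

```text
t: 6.65
eef_pos: [0.4607, -0.2254, 0.1973]
tool_rot: [-0.001, 0.683, 0.731, -0.0]
contact_force: [5.7, -4.3, -21.8]
gripper_width: 0.575
grasp_force: 26.6
```

```bash
python3 s.py 350 100 490 240 g3 .4625 -.2465 .176 3.9
```

```text
rack_bar [(array([ 0.4637, -0.2254,  0.205 ]), 0.74)]
rack [(array([ 0.4625, -0.2176,  0.1276]), 0.72)]
t 6.8 pos [ 0.4607 -0.2254  0.1973] yaw 3.89 zaxis [-0.0013  0.0005 -1.    ] F [  5.577   -4.3424 -20.637 ] w 0.573 g 26.653700843453407
delta [-0.0212  0.0004  0.0213] spin -0.01 q7 0.27840130783118716
```

View pics/g3.png

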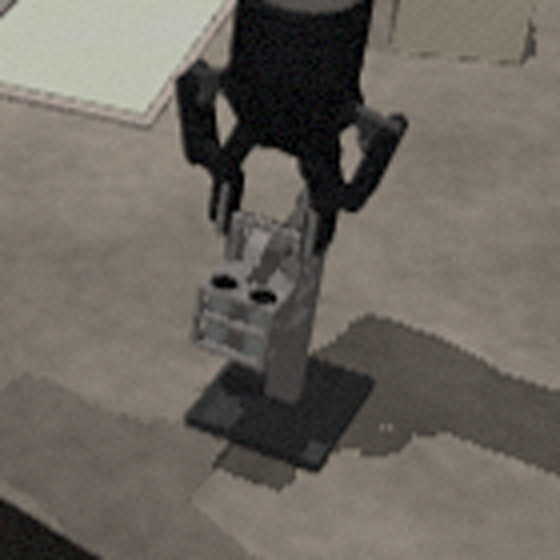

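>>> {"fn": "send_rows", "kwargs": {"deltas": "0.002 0 -0.001 0; 0.004 0 -0.002 0; 0.005 0 -0.004 0; 0.005 0 -0.005 0; 0.005 0 -0.005 0"}}

```text
t: 7.3
eef_pos: [0.4588, -0.2223, 0.2006]
tool_rot: [-0.001, 0.683, 0.73, -0.002]
contact_force: [7.0, -10.9, -33.4]
gripper_width: 0.572
grasp_force: 27.5
```

```bash
cat > tilt.py <<'E'
from h import *; import sys
u=np.array([-.068,.998,0]);w=np.array([.998,.068,0])
c=[.4625,-.223,.19]
p=bot.read_camera('side'); m=bot.masks_of(p,'rack')[0]; X=cloud(p,m['mask']); o=bot.get_obs()
# outer end face of body: normals in u-z plane by RANSAC-like plane fit
rel=X-o['eef_pos']; s=rel@u; h=rel[:,2]; f=rel@w
sel=(abs(f)<.03)&(abs(s)<.08)&(h>-.1)&(h<.04); s,h=s[sel],h[sel]
best=[]
for a in np.radians(np.arange(-10,50,1)):
    c1=s*np.cos(a)+h*np.sin(a); n=-s*np.sin(a)+h*np.cos(a)   # body axes for tilt a
    k=lambda v:np.histogram(v,np.arange(-.12,.12,.002))[0]; best.append((np.sort(k(c1))[-2:].sum()+np.sort(k(n))[-2:].sum(),round(np.degrees(a))))
print('tilt',sorted(best)[::-1][:4],'n',len(s))
for k in ['rack_bar','rack']: print(k,[(np.round(x['xyz'],4),round(x['confidence'],2)) for x in bot.landmark_of(p,k)[:1]])
go(.4625,-.2465,.176,3.9)
if len(sys.argv)>1: cv2.imwrite(f'pics/{sys.argv[1]}.png',cv2.resize(p['img'][100:240,350:490,::-1],None,fx=4,fy=4,interpolation=cv2.INTER_CUBIC))
E
python3 tilt.py
```

```text
tilt [(np.int64(343), 1), (np.int64(335), 2), (np.int64(328), 0), (np.int64(323), 3)] n 795
rack_bar [(array([ 0.4579, -0.227 ,  0.2051]), 0.79)]
rack [(array([ 0.463 , -0.216 ,  0.1283]), 0.85)]
t 7.5 pos [ 0.4589 -0.2222  0.2006] yaw 3.8 zaxis [-0.0038 -0.0007 -1.    ] F [  6.901  -10.864  -32.9518] w 0.569 g 27.561675558099523
delta [-0.0245  0.0021  0.0247] spin -0.1 q7 0.27278961707183286
```

>>> {"fn": "send_rows", "kwargs": {"deltas": "-0.004 0 0.004 0; -0.006 0 0.009 0; -0.006 0 0.013 0; -0.006 0 0.015 0; -0.006 0 0.015 0"}}

```text
t: 8.0
eef_pos: [0.4616, -0.2253, 0.1894]
tool_rot: [0.0, 0.682, 0.731, 0.0]
contact_force: [-0.2, -0.2, -3.1]
gripper_width: 0.575
grasp_force: 29.9
```

```bash
cat > tip.py <<'E'
from h import *
print(bot.tips_ahead)
u=np.array([-.068,.998,0]);w=np.array([.998,.068,0])
for n in('side','top'):
    p=bot.read_camera(n); X=cloud(p,p['depth']>0); o=bot.get_obs(); r=X-o['eef_pos']; s,f,h=r@u,r@w,r[:,2]
    for sg in(-1,1):
        k=(sg*f>.026)&(sg*f<.05)&(abs(s)<.014)&(h>-.1)&(h<.1); print(n,sg,k.sum(),np.sort(h[k])[:12])
E
python3 tip.py; python3 tilt.py
```

```text
0.008
side -1 247 [-0.0064 -0.0047 -0.0037 -0.0004  0.0001  0.0002  0.0002  0.0021  0.0024
  0.0031  0.0035  0.0037]
side 1 196 [-0.005  -0.0022 -0.002   0.0012  0.0027  0.0028  0.0033  0.0036  0.0052
  0.006   0.0065  0.0081]
top -1 83 [0.0021 0.0028 0.003  0.0053 0.0098 0.0112 0.0119 0.0121 0.0207 0.0245
 0.025  0.0309]
top 1 86 [-0.0666  0.0027  0.0043  0.0073  0.0186  0.0203  0.0291  0.0294  0.0358
  0.0363  0.0371  0.0408]
tilt [(np.int64(357), 1), (np.int64(339), 0), (np.int64(336), -1), (np.int64(335), 2)] n 688
rack_bar [(array([ 0.4619, -0.2265,  0.1932]), 0.68)]
rack [(array([ 0.4631, -0.2212,  0.1183]), 0.92)]
t 8.3 pos [ 0.4616 -0.2256  0.1895] yaw 3.95 zaxis [ 0.0004 -0.0002 -1.    ] F [-0.3873 -0.2593 -2.9396] w 0.573 g 29.858891281764954
delta [-0.0209 -0.0006  0.0135] spin 0.05 q7 0.2736071531580727
```

>>> {"fn": "send_rows", "kwargs": {"deltas": "-0.006 0 0 0; -0.014 0 0 0; -0.02 0 0 0; -0.02 0 0.006 0; -0.02 0 0.009 0"}}

```text
t: 8.8
eef_pos: [0.4631, -0.2468, 0.1812]
tool_rot: [0.001, 0.683, 0.731, -0.0]
contact_force: [-10.4, -0.3, 29.4]
gripper_width: 0.573
grasp_force: 32.3
```

```bash
cat > prof.py <<'E'
from h import *
u=np.array([-.068,.998,0]);w=np.array([.998,.068,0]); O=np.array([.4663,-.302,0])
for n in('side','top'):
    p=bot.read_camera(n); X=cloud(p,p['depth']>0)-O; s,f,h=X@u,X@w,X[:,2]
    k=(abs(f)<.009)&(s>.065)&(s<.125)&(h>.165)&(h<.235)
    print(n,k.sum()); 
    i=np.argsort(s[k]); print((np.c_[s[k],h[k]][i]*1000).round().astype(int).tolist())
E
python3 prof.py; python3 tilt.py
```

```text
side 57
[[65, 180], [66, 176], [68, 172], [68, 180], [69, 176], [75, 176], [75, 182], [79, 182], [83, 181], [83, 184], [85, 188], [87, 192], [88, 206], [88, 205], [89, 204], [89, 202], [90, 191], [90, 204], [90, 205], [91, 206], [91, 186], [92, 204], [92, 202], [93, 190], [93, 203], [93, 205], [94, 205], [94, 202], [94, 200], [95, 197], [95, 203], [95, 205], [96, 203], [96, 203], [97, 200], [97, 201], [97, 202], [98, 193], [98, 203], [98, 202], [99, 200], [99, 196], [99, 201], [100, 198], [100, 200], [101, 199], [101, 198], [101, 196], [102, 200], [102, 201], [102, 198], [103, 198], [104, 195], [104, 196], [105, 198], [105, 197], [105, 196]]
top 78
[[65, 178], [65, 181], [65, 181], [66, 181], [67, 180], [67, 181], [68, 182], [69, 184], [69, 184], [70, 181], [70, 183], [71, 182], [71, 182], [71, 183], [73, 183], [73, 183], [74, 186], [74, 186], [74, 185], [74, 175], [75, 183], [76, 185], [76, 185], [77, 188], [78, 190], [78, 187], [78, 186], [79, 188], [80, 190], [80, 190], [80, 190], [81, 189], [82, 189], [82, 191], [82, 190], [82, 189], [83, 194], [87, 204], [88, 207], [88, 203], [89, 206], [89, 209], [89, 209], [90, 205], [90, 202], [90, 205], [91, 208], [91, 205], [91, 206], [92, 204], [92, 203], [93, 207], [93, 206], [93, 205], [95, 204], [95, 202], [95, 203], [95, 205], [95, 203], [96, 201], [97, 205], [97, 202], [97, 204], [98, 203], [99, 200], [99, 202], [99, 201], [100, 202], [100, 206], [101, 199], [101, 198], [101, 202], [102, 200], [102, 197], [103, 196], [103, 198], [103, 197], [103, 196]]
tilt [(np.int64(326), 1), (np.int64(318), 2), (np.int64(318), 0), (np.int64(314), -1)] n 635
rack_bar [(array([ 0.4607, -0.2496,  0.1859]), 0.61)]
rack [(array([ 0.462 , -0.243 ,  0.1081]), 0.55)]
t 9.1 pos [ 0.4631 -0.2467  0.1816] yaw 3.9 zaxis [ 0.0008 -0.0021 -1.    ] F [-4.0729 -1.9985  9.346 ] w 0.57 g 30.780194870894775
delta [ 0.0003 -0.0006  0.0056] spin -0.0 q7 0.3022719387350871
```

>>> {"fn": "send_rows", "kwargs": {"deltas": "0 0 0 0; 0 0 0 0; 0 0 -0.003 0; 0 0 -0.0055 0; 0 0 -0.0055 0", "claw": 0.85}}

```text
t: 9.6
eef_pos: [0.4632, -0.2456, 0.1862]
tool_rot: [0.0, 0.682, 0.731, 0.0]
contact_force: [0.3, 0.6, -0.4]
gripper_width: 0.853
grasp_force: 0.0
```

>>> {"fn": "send_rows", "kwargs": {"deltas": "0 0 0 0; 0 0 0 0; 0 0 0 0; 0 0 0 0; 0 0 0 0", "claw": 0.4, "force": 20}}

```text
t: 10.1
eef_pos: [0.463, -0.2456, 0.186]
tool_rot: [0.0, 0.682, 0.731, 0.0]
contact_force: [-0.1, 1.1, 3.3]
gripper_width: 0.574
grasp_force: 20.5
```

>>> {"fn": "send_rows", "kwargs": {"deltas": "0 0 0 0; 0 0 -0.006 0; 0 0 -0.012 0; 0 0 -0.012 0; 0 0 -0.012 0"}}

```text
t: 10.6
eef_pos: [0.4627, -0.2456, 0.1977]
tool_rot: [-0.0, 0.682, 0.731, -0.0]
contact_force: [0.7, -0.4, -2.9]
gripper_width: 0.572
grasp_force: 21.5
```

```bash
python3 tip.py; python3 tilt.py
```

```text
0.008
side -1 256 [-0.0274 -0.0037 -0.0027 -0.0017 -0.0004 -0.0001  0.0035  0.0039  0.004
  0.0042  0.0048  0.005 ]
side 1 193 [-0.002   0.0004  0.002   0.0024  0.0033  0.004   0.0048  0.0051  0.0066
  0.0077  0.0086  0.0089]
top -1 99 [0.0027 0.0077 0.0083 0.0086 0.0099 0.01   0.0155 0.0165 0.0267 0.0272
 0.0274 0.0368]
top 1 98 [0.0039 0.0051 0.0068 0.0112 0.0126 0.0144 0.017  0.0241 0.0247 0.0372
 0.0382 0.0401]
tilt [(np.int64(323), 0), (np.int64(316), -2), (np.int64(307), 2), (np.int64(307), 1)] n 704
rack_bar [(array([ 0.4625, -0.2487,  0.1967]), 0.77)]
rack [(array([ 0.4617, -0.2479,  0.1191]), 0.78)]
t 10.9 pos [ 0.4628 -0.2455  0.1976] yaw 3.94 zaxis [-0.0003  0.0002 -1.    ] F [-0.0643  0.5497 -2.639 ] w 0.568 g 21.472710371017456
delta [-0.001  -0.0003  0.0216] spin 0.04 q7 0.31327925969695275
```

>>> {"fn": "send_rows", "kwargs": {"deltas": "0.008 0 0 0; 0.016 0 -0.001 0; 0.022 0 -0.002 0; 0.025 0 -0.003 0; 0.025 0 -0.003 0"}}

```text
t: 11.4
eef_pos: [0.4614, -0.2199, 0.2011]
tool_rot: [0.0, 0.682, 0.731, 0.0]
contact_force: [0.1, 0.1, -3.0]
gripper_width: 0.574
grasp_force: 21.5
```

>>> {"fn": "send_rows", "kwargs": {"deltas": "0 0 -0.002 0; 0 0 -0.004 0; 0 0 -0.006 0; 0 0 -0.008 0; 0 0 -0.008 0"}}

```text
t: 11.9
eef_pos: [0.4596, -0.2219, 0.2064]
tool_rot: [-0.001, 0.683, 0.73, -0.001]
contact_force: [4.5, -4.2, -23.0]
gripper_width: 0.566
grasp_force: 25.2
```

```bash
python3 tilt.py
```

```text
tilt [(np.int64(324), 1), (np.int64(323), 2), (np.int64(321), 0), (np.int64(320), 3)] n 735
rack_bar [(array([ 0.4599, -0.2266,  0.2034]), 0.92)]
rack [(array([ 0.4662, -0.217 ,  0.1269]), 0.94)]
t 12.1 pos [ 0.4595 -0.2218  0.2063] yaw 3.85 zaxis [-0.003   0.0004 -1.    ] F [  3.8455  -5.5659 -22.5987] w 0.569 g 25.206977943889797
delta [-0.0248  0.0014  0.0303] spin -0.05 q7 0.27723651224074025
```

>>> {"fn": "send_rows", "kwargs": {"deltas": "0 0 0.007 0; -0.003 0 0.01 0; -0.011 0 0.01 0; -0.019 0 0.01 0; -0.025 0 0.011 0"}}

```text
t: 12.6
eef_pos: [0.4633, -0.247, 0.1984]
tool_rot: [0.001, 0.683, 0.731, 0.0]
contact_force: [-0.4, -0.5, -2.9]
gripper_width: 0.566
grasp_force: 26.9
```

>>> {"fn": "send_rows", "kwargs": {"deltas": "0 0 0.005 0; 0 0 0.011 0; 0 0 0.011 0; 0 0 0.011 0; 0 0 0.011 0"}}

```text
t: 13.1
eef_pos: [0.4631, -0.2458, 0.1873]
tool_rot: [0.001, 0.682, 0.731, -0.0]
contact_force: [-2.2, -1.6, 5.8]
gripper_width: 0.571
grasp_force: 27.6
```

>>> {"fn": "send_rows", "kwargs": {"deltas": "0 0 0 0; 0 0 0 0; 0 0 0 0; -0.002 0 0.005 0; -0.002 0 0.008 0", "claw": 0.85}}

```text
t: 13.6
eef_pos: [0.4628, -0.2478, 0.1782]
tool_rot: [-0.0, 0.682, 0.731, -0.0]
contact_force: [-1.3, 0.2, 0.3]
gripper_width: 0.851
grasp_force: 0.0
```

>>> {"fn": "send_rows", "kwargs": {"deltas": "0 0 0 0; 0 0 0 0; 0 0 0 0; 0 0 0 0; 0 0 0 0", "claw": 0.4, "force": 20}}

```text
t: 14.1
eef_pos: [0.463, -0.2475, 0.1788]
tool_rot: [0.0, 0.682, 0.731, 0.0]
contact_force: [0.5, 0.9, -0.9]
gripper_width: 0.575
grasp_force: 21.0
```

```bash
python3 tilt.py
```

```text
tilt [(np.int64(340), 0), (np.int64(324), 2), (np.int64(321), 1), (np.int64(321), -1)] n 719
rack_bar [(array([ 0.4625, -0.2485,  0.1847]), 0.85)]
rack [(array([ 0.4622, -0.2461,  0.1062]), 0.57)]
t 14.3 pos [ 0.4631 -0.2475  0.1788] yaw 3.95 zaxis [ 0.0001  0.0001 -1.    ] F [ 1.112   0.7382 -2.3807] w 0.581 g 20.998534635655233
delta [ 0.001  -0.0005  0.0028] spin 0.05 q7 0.3050227507492199
```

>>> {"fn": "send_rows", "kwargs": {"deltas": "0 0 -0.003 0; -0.008 0 -0.003 0; -0.014 0 -0.003 0; -0.018 0 -0.003 0; -0.022 0 -0.003 0"}}

```text
t: 14.8
eef_pos: [0.4644, -0.2669, 0.1816]
tool_rot: [-0.002, 0.682, 0.731, 0.001]
contact_force: [-0.1, 8.4, 1.4]
gripper_width: 0.58
grasp_force: 22.1
```

```bash
python3 tilt.py g4
```

```text
tilt [(np.int64(281), 10), (np.int64(280), 9), (np.int64(272), 8), (np.int64(269), 11)] n 685
rack_bar [(array([ 0.463 , -0.2714,  0.1881]), 0.92)]
rack [(array([ 0.4622, -0.2543,  0.1129]), 0.57)]
t 15.0 pos [ 0.4645 -0.268   0.1815] yaw 3.97 zaxis [-0.001   0.0028 -1.    ] F [ 0.772   5.375  -0.8312] w 0.579 g 21.891025303493734
delta [ 0.0216 -0.0005  0.0056] spin 0.07 q7 0.344130116298624
```

View pics/g4.png

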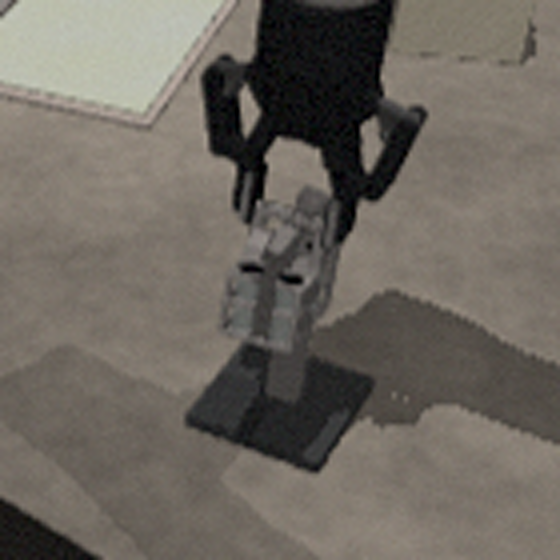

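>>> {"fn": "send_rows", "kwargs": {"deltas": "-0.002 0 0 0; -0.004 0 0 0; -0.005 0 0 0; -0.006 0 0 0; -0.006 0 0 0"}}

```text
t: 15.5
eef_pos: [0.465, -0.274, 0.1816]
tool_rot: [-0.001, 0.682, 0.731, 0.001]
contact_force: [-0.2, 6.2, -0.3]
gripper_width: 0.574
grasp_force: 22.2
```

```bash
python3 tilt.py
```

```text
tilt [(np.int64(253), 19), (np.int64(253), 18), (np.int64(233), 20), (np.int64(230), 17)] n 610
rack_bar [(array([ 0.4631, -0.2748,  0.1888]), 0.82)]
rack [(array([ 0.4654, -0.2479,  0.116 ]), 0.94)]
t 15.7 pos [ 0.4649 -0.2739  0.1816] yaw 3.98 zaxis [-0.0009  0.0028 -1.    ] F [-0.2127  6.6016 -0.0717] w 0.575 g 22.158977676076574
delta [ 0.0275 -0.0005  0.0057] spin 0.08 q7 0.3539134244433999
```

>>> {"fn": "send_rows", "kwargs": {"deltas": "0.012 0 0 0; 0.026 0 -0.001 0; 0.038 0 -0.003 0; 0.046 0 -0.009 0; 0.0525 0 -0.015 0"}}

```text
t: 16.2
eef_pos: [0.4614, -0.2221, 0.1974]
tool_rot: [0.0, 0.682, 0.731, -0.0]
contact_force: [-0.1, -0.7, -3.8]
gripper_width: 0.577
grasp_force: 21.9
```

```bash
python3 tilt.py
```

```text
tilt [(np.int64(338), 11), (np.int64(333), 14), (np.int64(330), 12), (np.int64(324), 13)] n 776
rack_bar [(array([ 0.7473, -0.212 ,  0.0005]), 0.63)]
rack []
t 16.4 pos [ 0.4616 -0.2235  0.1973] yaw 3.93 zaxis [ 0.001  -0.0009 -1.    ] F [ 0.2889 -0.7552 -3.274 ] w 0.574 g 21.911659865013462
delta [-0.023  -0.0007  0.0213] spin 0.03 q7 0.2742244831134657
```

>>> {"fn": "send_rows", "kwargs": {"deltas": "0.0005 0 -0.002 0; 0.001 0 -0.004 0; 0.002 0 -0.006 0; 0.003 0 -0.007 0; 0.003 0 -0.007 0"}}

```text
t: 16.9
eef_pos: [0.4594, -0.2206, 0.2016]
tool_rot: [-0.002, 0.683, 0.731, -0.001]
contact_force: [2.2, -4.1, -21.4]
gripper_width: 0.576
grasp_force: 25.5
```

```bash
python3 tilt.py
```

```text
tilt [(np.int64(326), 14), (np.int64(313), 13), (np.int64(312), 12), (np.int64(309), 15)] n 785
rack_bar [(array([ 0.4562, -0.224 ,  0.2079]), 0.97)]
rack [(array([ 0.4546, -0.1988,  0.1333]), 0.94)]
t 17.1 pos [ 0.4594 -0.2207  0.2016] yaw 3.89 zaxis [-0.0036  0.0008 -1.    ] F [  2.7351  -4.6935 -23.627 ] w 0.575 g 25.312251238319732
delta [-0.026   0.0014  0.0256] spin -0.01 q7 0.27342316096992525
```

>>> {"fn": "send_rows", "kwargs": {"deltas": "0.002 0 -0.0015 0; 0.004 0 -0.003 0; 0.006 0 -0.0045 0; 0.0085 0 -0.006 0; 0.0085 0 -0.006 0"}}

```text
t: 17.6
eef_pos: [0.458, -0.2115, 0.2081]
tool_rot: [-0.003, 0.683, 0.731, -0.001]
contact_force: [-3.2, -1.7, -16.8]
gripper_width: 0.575
grasp_force: 26.2
```

```bash
python3 tilt.py g5
```

```text
tilt [(np.int64(354), 20), (np.int64(333), 21), (np.int64(328), 19), (np.int64(308), 22)] n 714
rack_bar [(array([ 0.4581, -0.2152,  0.2136]), 0.72)]
rack [(array([ 0.4552, -0.1815,  0.14  ]), 0.89)]
t 17.8 pos [ 0.4594 -0.2111  0.2093] yaw 3.94 zaxis [-0.0026  0.0011 -1.    ] F [ -4.069   -0.1902 -14.7111] w 0.573 g 26.534737050533295
delta [-0.0356  0.0007  0.0332] spin 0.04 q7 0.2621209623610928
```

View pics/g5.png

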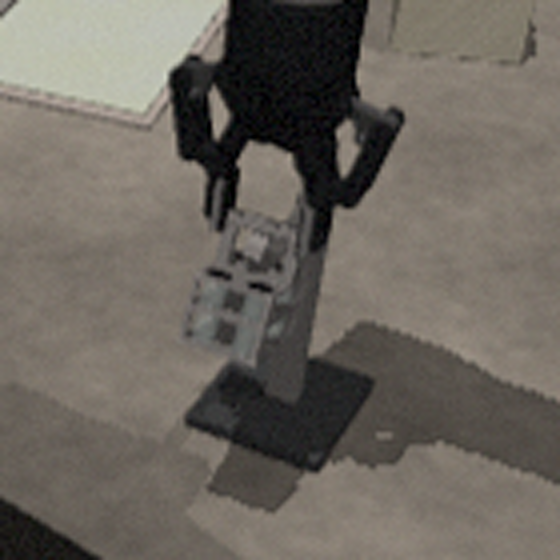

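>>> {"fn": "send_rows", "kwargs": {"deltas": "0.0035 0 -0.0025 0; 0.007 0 -0.005 0; 0.011 0 -0.008 0; 0.015 0 -0.0105 0; 0.019 0 -0.0135 0"}}

```text
t: 18.3
eef_pos: [0.4602, -0.1919, 0.2243]
tool_rot: [0.001, 0.682, 0.731, 0.001]
contact_force: [0.0, 0.7, -10.6]
gripper_width: 0.575
grasp_force: 26.6
```

```bash
python3 tilt.py
```

```text
tilt [(np.int64(317), 26), (np.int64(313), 25), (np.int64(306), 24), (np.int64(279), 27)] n 798
rack_bar [(array([ 0.4618, -0.1936,  0.2296]), 0.65)]
rack [(array([ 0.4569, -0.156 ,  0.1617]), 0.82)]
t 18.5 pos [ 0.4603 -0.1918  0.2243] yaw 4.01 zaxis [ 0.0022  0.0002 -1.    ] F [-0.3781  3.5483 -5.7386] w 0.576 g 27.11126133799553
delta [-0.0547 -0.0017  0.0483] spin 0.11 q7 0.23666339356438512
```

>>> {"fn": "send_rows", "kwargs": {"deltas": "0.008 0 -0.0055 0; 0.016 0 -0.011 0; 0.025 0 -0.0175 0; 0.034 0 -0.024 0; 0.045 0 -0.03 0"}}

```text
t: 19.0
eef_pos: [0.4569, -0.1474, 0.2549]
tool_rot: [0.001, 0.682, 0.731, 0.0]
contact_force: [-0.4, 0.4, -3.7]
gripper_width: 0.575
grasp_force: 27.2
```

```bash
python3 tilt.py
```

```text
tilt [(np.int64(396), 22), (np.int64(387), 21), (np.int64(383), 23), (np.int64(357), 20)] n 845
rack_bar [(array([ 0.455 , -0.1495,  0.258 ]), 0.94)]
rack [(array([ 0.4565, -0.1162,  0.1858]), 0.79)]
t 19.2 pos [ 0.4564 -0.1478  0.2538] yaw 3.98 zaxis [ 0.0011 -0.0008 -1.    ] F [ 0.4641 -0.2758 -4.307 ] w 0.575 g 27.15109795331955
delta [-0.0989 -0.0009  0.0779] spin 0.08 q7 0.1718207661982692
```

```bash
python3 -c "
from h import *
go(.531,-.071,.115,-6)"
```

```text
t 19.2 pos [ 0.4564 -0.1478  0.2538] yaw 3.98 zaxis [ 0.0011 -0.0008 -1.    ] F [ 0.4641 -0.2758 -4.307 ] w 0.575 g 27.15109795331955
delta [0.0715 0.0796 0.1388] spin 9.98 q7 0.1718207661982692
```

>>> {"fn": "send_rows", "kwargs": {"deltas": "0.024 0.024 0.01 2; 0.05 0.05 0.03 4; 0.065 0.07 0.065 7; 0.0715 0.0796 0.105 10; 0.0715 0.0796 0.13 10"}}

```text
t: 19.7
eef_pos: [0.5309, -0.0696, 0.1204]
tool_rot: [-0.001, 0.743, 0.669, -0.0]
contact_force: [-0.4, -1.3, -3.8]
gripper_width: 0.574
grasp_force: 27.1
```

>>> {"fn": "send_rows", "kwargs": {"deltas": "0 0 0.008 0; 0 0 0.008 0; 0 0 0.008 0; 0 0 0.008 0"}}

```text
t: 20.1
eef_pos: [0.5317, -0.0716, 0.117]
tool_rot: [0.001, 0.744, 0.668, 0.001]
contact_force: [0.6, -0.7, -2.5]
gripper_width: 0.571
grasp_force: 27.2
```

>>> {"fn": "send_rows", "kwargs": {"deltas": "0 0 0.015 0; 0 0 0.025 0; 0 0 0.031 0; 0 0 0.033 0; 0 0 0.034 0"}}

```text
t: 20.8
eef_pos: [0.5322, -0.0688, 0.0837]
tool_rot: [0.0, 0.743, 0.669, 0.001]
contact_force: [-8.9, 5.3, 34.9]
gripper_width: 0.573
grasp_force: 31.8
```

```bash
YAW=-6 python3 tilt.py
```

```text
tilt [(np.int64(354), 20), (np.int64(350), 19), (np.int64(349), 21), (np.int64(335), 18)] n 842
rack_bar [(array([ 0.5309, -0.0698,  0.0891]), 0.85)]
rack [(array([ 0.5354, -0.0427,  0.0172]), 0.66)]
t 21.0 pos [ 0.5321 -0.069   0.0838] yaw -5.96 zaxis [ 0.0026  0.0007 -1.    ] F [-7.0879  4.747  26.999 ] w 0.573 g 31.11629828810692
delta [-0.1837 -0.0506 -0.0925] spin -9.86 q7 -0.34032754889396705
```

>>> {"fn": "send_rows", "kwargs": {"deltas": "0.004 0 0 0; 0.008 0 0.001 0; 0.013 0 0.0025 0; 0.018 0 0.004 0; 0.022 0 0.0055 0"}}

```text
t: 21.5
eef_pos: [0.5338, -0.0478, 0.0763]
tool_rot: [0.0, 0.743, 0.669, 0.001]
contact_force: [-1.6, 1.3, 6.9]
gripper_width: 0.577
grasp_force: 31.3
```

```bash
YAW=-6 python3 tilt.py
```

```text
tilt [(np.int64(374), 5), (np.int64(373), 4), (np.int64(370), 6), (np.int64(361), 3)] n 897
rack_bar [(array([ 0.5312, -0.0481,  0.0836]), 0.74)]
rack [(array([ 0.532 , -0.0377,  0.0092]), 0.63)]
t 21.7 pos [ 0.5338 -0.0477  0.0762] yaw -5.98 zaxis [ 0.0013  0.0009 -1.    ] F [-1.7326  3.1901  8.3296] w 0.574 g 31.52661144733429
delta [-0.205  -0.0501 -0.1   ] spin -9.88 q7 -0.38785893346145506
```

Works as planned; finish the arc, press flat, release.

>>> {"fn": "send_rows", "kwargs": {"deltas": "0.003 0 0.001 0; 0.006 0 0.003 0; 0.006 0 0.004 0; 0.006 0 0.004 0; 0.006 0 0.004 0"}}

```text
t: 22.2
eef_pos: [0.5341, -0.0415, 0.0729]
tool_rot: [-0.0, 0.743, 0.669, 0.001]
contact_force: [-4.8, 3.4, 14.5]
gripper_width: 0.568
grasp_force: 32.6
```

```bash
YAW=-6 python3 tilt.py
```

```text
tilt [(np.int64(386), -1), (np.int64(373), 0), (np.int64(362), 1), (np.int64(353), -2)] n 809
rack_bar [(array([ 0.5347, -0.0435,  0.0806]), 0.66)]
rack [(array([ 0.5333, -0.0408,  0.0037]), 0.89)]
t 22.4 pos [ 0.5342 -0.0415  0.0729] yaw -5.97 zaxis [ 0.001  0.001 -1.   ] F [-4.3747  3.5872 14.985 ] w 0.574 g 32.63834595680237
delta [-0.2113 -0.0499 -0.1034] spin -9.87 q7 -0.40286272137305784
```

>>> {"fn": "send_rows", "kwargs": {"deltas": "0 0 0 0; 0 0 0 0; 0 0 0 0; 0 0 0 0; 0 0 0 0", "claw": 1}}

```text
t: 22.9
eef_pos: [0.5335, -0.0433, 0.0716]
tool_rot: [-0.0, 0.744, 0.669, -0.0]
contact_force: [0.2, 0.1, 0.1]
gripper_width: 1.003
grasp_force: 0.0
```

>>> {"fn": "send_rows", "kwargs": {"deltas": "0 0 -0.03 0; 0 0 -0.07 0; 0 0 -0.1 -6; 0 0 -0.1 -14; 0 0 -0.1 -22"}}

```text
t: 23.4
eef_pos: [0.5343, -0.0433, 0.1731]
tool_rot: [0.001, 0.6, 0.8, 0.001]
contact_force: [-0.8, 0.2, -0.3]
gripper_width: 1.0
grasp_force: 0.0
```

>>> {"fn": "send_rows", "kwargs": {"deltas": "0 0 0 -8; 0 0 0 -16; 0 0 0 -24; 0 0 0 -32; 0 0 0 -40", "claw": 0.5}}

```text
t: 23.9
eef_pos: [0.5335, -0.0433, 0.1717]
tool_rot: [-0.0, 0.29, 0.957, -0.0]
contact_force: [-0.1, -0.4, -0.5]
gripper_width: 0.497
grasp_force: 0.0
```

>>> {"fn": "send_rows", "kwargs": {"deltas": "0 0 0 -8; 0 0 0 -16; 0 0 0 -24; 0 0 0 -28; 0 0 0 -28"}}

```text
t: 24.4
eef_pos: [0.5334, -0.0434, 0.1716]
tool_rot: [-0.0, 0.053, 0.999, 0.0]
contact_force: [0.8, -0.1, 0.8]
gripper_width: 0.499
grasp_force: 0.0
```

```bash
cat > d.py <<'E'
from h import *
for n in('top','side'):
    p=bot.read_camera(n)
    for k in ['rack_bar','rack']: print(n,k,[(np.round(x['xyz'],4),round(x['confidence'],2)) for x in bot.landmark_of(p,k)[:1]])
    ms=bot.masks_of(p,'rack')
    if not ms: continue
    X=cloud(p,ms[0]['mask'])
    for z0,z1 in((.042,.056),(.076,.09)):
        Y=X[(X[:,2]>z0)&(X[:,2]<z1)]
        if len(Y)>9:
            mu=np.median(Y,0); Y=Y[np.linalg.norm(Y[:,:2]-mu[:2],axis=1)<.06]; print(n,z0,len(Y),np.median(Y[:,2]),cv2.minAreaRect((Y[:,:2]*1000).astype(np.float32)))
go(.534,-.042,.173,84)
E
python3 d.py
```

```text
top rack_bar [(array([ 0.5394, -0.0424,  0.0792]), 0.5)]
top rack [(array([ 0.5339, -0.0446,  0.004 ]), 0.45)]
top 0.042 31 0.049905151867418285 ((520.882568359375, -10.854469299316406), (16.922508239746094, 16.823705673217773), 0.34654197096824646)
side rack_bar [(array([ 0.5308, -0.0435,  0.0803]), 0.58)]
side rack [(array([ 0.5339, -0.037 ,  0.0015]), 0.84)]
side 0.042 388 0.048348593387916305 ((533.4852905273438, -41.865074157714844), (82.72344207763672, 51.190975189208984), 84.66802978515625)
side 0.076 69 0.08146129700435922 ((533.1723022460938, -41.388797760009766), (10.51021671295166, 49.2623291015625), 83.60792541503906)
t 24.8 pos [ 0.5336 -0.0431  0.1718] yaw 83.92 zaxis [ 0.0001 -0.0001 -1.    ] F [-0.3261  0.113  -0.4213] w 0.498 g 0.0
delta [-0.0003  0.0011 -0.0012] spin -0.08 q7 1.0947334125507144
```

>>> {"fn": "send_rows", "kwargs": {"deltas": "0 0.001 0.04 0; 0 0.001 0.08 0; 0 0.001 0.1 0; 0 0.001 0.106 0; 0 0.001 0.106 0"}}

```text
t: 25.3
eef_pos: [0.5335, -0.0419, 0.0655]
tool_rot: [-0.001, 0.053, 0.999, 0.0]
contact_force: [0.6, -0.1, 0.1]
gripper_width: 0.5
grasp_force: 0.0
```

>>> {"fn": "send_rows", "kwargs": {"deltas": "0 0 0 0; 0 0 0 0; 0 0 0 0; 0 0 0 0; 0 0 0 0", "claw": 0, "force": 50}}

```text
t: 25.8
eef_pos: [0.5346, -0.0428, 0.067]
tool_rot: [0.001, 0.053, 0.999, -0.0]
contact_force: [-1.2, -2.2, 7.3]
gripper_width: 0.08
grasp_force: 49.4
```

>>> {"fn": "send_rows", "kwargs": {"deltas": "0 0 -0.04 0; 0 0 -0.08 0; 0 0 -0.12 0; 0 0 -0.14 0; 0 0 -0.14 0"}}

```text
t: 26.3
eef_pos: [0.5353, -0.0419, 0.2086]
tool_rot: [0.003, 0.053, 0.999, -0.0]
contact_force: [1.1, 0.1, -3.6]
gripper_width: 0.079
grasp_force: 49.7
```

```bash
cat > e.py <<'E'
from h import *
p=bot.read_camera('side')
for k in ['rack_bar','rack']: print(k,[(np.round(x['xyz'],4),round(x['confidence'],2)) for x in bot.landmark_of(p,k)[:1]])
X=cloud(p,bot.masks_of(p,'rack')[0]['mask']); o=bot.get_obs(); r=X-o['eef_pos']; 
Y=X[(abs(r[:,2]+.0165)<.006)&(np.linalg.norm(r[:,:2],axis=1)<.06)]; print(len(Y),cv2.minAreaRect((Y[:,:2]*1000).astype(np.float32)),np.median(Y[:,2]))
for n in('side','top'):
    p=bot.read_camera(n); X=cloud(p,bot.masks_of(p,'bath')[0]['mask']); Y=X[abs(X[:,2]-.1)<.005]
    print(n,'bath',len(Y),cv2.minAreaRect((Y[:,:2]*1000).astype(np.float32)),np.median(Y[:,2]))
    for k in ['bath','bath_seat','cam_axis','lever_knob']: print(n,k,[(np.round(x['xyz'],4),round(x['confidence'],2)) for x in bot.landmark_of(p,k)[:1]])
go(.482,.229,.2,84)
E
python3 e.py
```

```text
rack_bar [(array([ 0.5335, -0.0436,  0.224 ]), 0.93)]
rack [(array([ 0.536 , -0.0375,  0.1468]), 0.95)]
351 ((534.2431030273438, -41.96195983886719), (83.29354095458984, 51.471378326416016), 83.8873519897461) 0.18995187439910133
side bath 3410 ((483.058349609375, 218.62623596191406), (222.14862060546875, 123.46505737304688), 84.02276611328125) 0.09908924270749725
side bath [(array([0.4825, 0.2194, 0.0024]), 0.87)]
side bath_seat [(array([0.485 , 0.2291, 0.0265]), 0.96)]
side cam_axis [(array([0.4895, 0.2813, 0.1033]), 0.86)]
side lever_knob [(array([0.426 , 0.3224, 0.1487]), 0.61)]
top bath 2326 ((481.91217041015625, 219.0172576904297), (221.12843322753906, 119.83970642089844), 83.93880462646484) 0.10058431550939145
top bath [(array([0.4808, 0.2159, 0.0046]), 0.71)]
top bath_seat [(array([0.4821, 0.2331, 0.0287]), 0.79)]
top cam_axis [(array([0.4953, 0.2833, 0.0977]), 0.92)]
top lever_knob [(array([0.4278, 0.3222, 0.1537]), 0.74)]
t 27.1 pos [ 0.5337 -0.0421  0.2058] yaw 83.94 zaxis [ 0.  0. -1.] F [-0.22   -0.2954 -2.3   ] w 0.08 g 49.6867436170578
delta [0.08   0.2642 0.0058] spin -0.06 q7 1.1275181448755442
```

```bash
python3 -c "
from h import *
go(.4837,.2294,.195,84)"
```

```text
t 27.1 pos [ 0.5337 -0.0421  0.2058] yaw 83.94 zaxis [ 0.  0. -1.] F [-0.22   -0.2954 -2.3   ] w 0.08 g 49.6867436170578
delta [0.0784 0.2647 0.0108] spin -0.06 q7 1.1275181448755442
```

>>> {"fn": "send_rows", "kwargs": {"deltas": "0.01 0.035 0 0; 0.023 0.08 0 0; 0.037 0.125 0 0; 0.05 0.17 0 0; 0.062 0.21 0 0"}}

```text
t: 27.6
eef_pos: [0.4936, 0.1755, 0.2062]
tool_rot: [0.0, 0.053, 0.999, 0.0]
contact_force: [0.8, 0.7, -2.3]
gripper_width: 0.08
grasp_force: 49.7
```

>>> {"fn": "send_rows", "kwargs": {"deltas": "0.008 0.028 0 0; 0.0164 0.0547 0 0; 0.0164 0.0547 0.01 0; 0.0164 0.0547 0.025 0; 0.0164 0.0547 0.032 0"}}

```text
t: 28.1
eef_pos: [0.4832, 0.2275, 0.1717]
tool_rot: [-0.001, 0.054, 0.999, -0.001]
contact_force: [-0.6, -0.2, -3.9]
gripper_width: 0.083
grasp_force: 49.7
```

```bash
cat > f.py <<'E'
from h import *
from scipy import ndimage
e=np.array([-.1045,-.9945]); g=np.array([.9945,-.1045]) # bath x,y axes
O=np.array([.4824,.2187])
for n in('side','top'):
    p=bot.read_camera(n); cv2.imwrite(f'pics/seat_{n}.png',p['img'][...,::-1])
    X=cloud(p,bot.masks_of(p,'bath')[0]['mask']); Y=X[abs(X[:,2]-.1)<.005]
    print(n,'bath',len(Y),cv2.minAreaRect((Y[:,:2]*1000).astype(np.float32)))
    r=bot.masks_of(p,'rack')
    if r:
        X=cloud(p,r[0]['mask']); o=bot.get_obs(); q=X-o['eef_pos']
        Y=X[(abs(q[:,2]+.0165)<.006)&(np.linalg.norm(q[:,:2],axis=1)<.06)]; b=cv2.minAreaRect((Y[:,:2]*1000).astype(np.float32)); print('rack',len(Y),b)
go(.4837,.2294,.17,84)
E
python3 f.py; python3 -c "
import cv2
p=[cv2.imread('pics/seat_side.png')[220:380,200:400],cv2.imread('pics/seat_top.png')[170:330,140:340]]
import numpy as np; cv2.imwrite('pics/seat.png',cv2.resize(np.hstack(p),(800,320),interpolation=2))"
```

```text
side bath 2777 ((483.3312683105469, 219.16880798339844), (221.4197998046875, 122.74239349365234), 83.69949340820312)
rack 620 ((481.7240295410156, 227.91583251953125), (81.5733413696289, 51.45395278930664), 81.97562408447266)
top bath 1253 ((479.60028076171875, 197.583740234375), (178.9992218017578, 120.07740783691406), 84.06542205810547)
rack 79 ((479.4013671875, 206.05169677734375), (36.39244842529297, 50.44529342651367), 85.89871215820312)
t 28.4 pos [0.4841 0.229  0.1742] yaw 83.88 zaxis [ 0.0006  0.0002 -1.    ] F [ 0.7937 -0.4188 -3.2356] w 0.082 g 49.66468334197998
delta [0.0005 0.0004 0.0042] spin -0.12 q7 0.5399998298678594
```

View pics/seat.png

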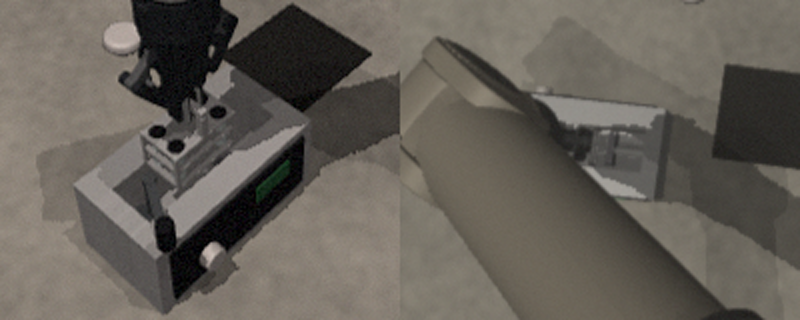

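```bash
cat > f2.py <<'E'
from h import *
e=np.array([-.1045,-.9945]); g=np.array([.9945,-.1045]); O=np.array([.4824,.2187])
for i in range(2):
    p=bot.read_camera('side'); o=bot.get_obs()
    for k,zc in(('bath',.1),('rack',o['eef_pos'][2]-.0175)):
        X=cloud(p,bot.masks_of(p,k)[0]['mask']); Y=X[abs(X[:,2]-zc)<.004][:,:2]-O; a,b=Y@e*1000,Y@g*1000
        if k=='rack': m=(abs(a+11)<48)&(abs(b)<32); a,b=a[m],b[m]
        print(k,len(a),'x',np.percentile(a,[1,99]),'y',np.percentile(b,[1,99]),'mid',(np.percentile(a,1)+np.percentile(a,99))/2,(np.percentile(b,1)+np.percentile(b,99))/2)
        # y edges by x-slices
        for lo in range(-50,30,20):
            m=(a>lo)&(a<lo+20); 
            if m.sum()>20: print('   ',lo,np.percentile(b[m],[2,98]))
    t=o['eef_pos'][:2]-O; print('tcp',t@e*1000,t@g*1000)
E
python3 f2.py
```

```text
bath 2717 x [-110.0654  108.3487] y [-59.5821  59.6356] mid -0.8583809015892854 0.026773672300485885
    -50 [-59.4143  59.3561]
    -30 [-59.491  -27.1967]
    -10 [-59.6857 -26.9458]
    10 [-59.2176 -27.2513]
rack 598 x [-50.5935  28.7418] y [-25.1436  23.2618] mid -10.92583083528694 -0.9408918754159501
    -50 [-24.6349  22.7703]
    -30 [-25.0015  23.3399]
    -10 [-25.184   -1.4304]
    10 [-25.1191  10.8265]
tcp -10.579309271721206 0.6097779735881049
bath 2724 x [-110.0553  108.5234] y [-59.628   59.8701] mid -0.7659359437573059 0.1210665556149273
    -50 [-59.1913  58.8525]
    -30 [-59.4404 -27.3841]
    -10 [-60.068  -27.6813]
    10 [-59.3904 -27.3208]
rack 597 x [-50.7667  28.3509] y [-25.082  23.94 ] mid -11.20792076126195 -0.5710000271856259
    -50 [-24.4552  23.8553]
    -30 [-24.8042  22.3606]
    -10 [-25.9871  -2.0869]
    10 [-24.8994  11.1061]
tcp -10.702931553959257 0.3868226402407729
```

>>> {"fn": "send_rows", "kwargs": {"deltas": "0 -0.0005 0.01 0; 0 -0.0005 0.02 0; 0 -0.0005 0.03 0; 0 -0.0005 0.04 0; 0 -0.0005 0.05 0"}}

```text
t: 29.2
eef_pos: [0.4834, 0.2288, 0.1226]
tool_rot: [-0.0, 0.053, 0.999, -0.0]
contact_force: [-0.1, -0.4, -2.6]
gripper_width: 0.077
grasp_force: 49.7
```

>>> {"fn": "send_rows", "kwargs": {"deltas": "0 0 0.01 0; 0 0 0.02 0; 0 0 0.026 0; 0 0 0.03 0; 0 0 0.03 0"}}

```text
t: 29.7
eef_pos: [0.4834, 0.2287, 0.0933]
tool_rot: [-0.0, 0.053, 0.999, -0.0]
contact_force: [-0.5, 0.2, -2.2]
gripper_width: 0.076
grasp_force: 49.7
```

```bash
python3 f2.py | grep -v '   ' | head -4; python3 -c "
from h import *
go(.4837,.2294,.0895,84)"
```

```text
bath 2550 x [-110.0893  108.5118] y [-59.6592  59.3262] mid -0.7887288828833832 -0.16652955096762767
rack 320 x [-49.2341  29.2602] y [-12.3396  23.7381] mid -9.986909859488776 5.69924065848296
tcp -10.293624637278311 0.14854175236114886
rack 324 x [-50.4033  28.6806] y [-13.1434  22.1483] mid -10.861349316792456 4.5024335571446095
t 30.0 pos [0.4839 0.2289 0.0942] yaw 83.93 zaxis [ 0.0007  0.0002 -1.    ] F [ 0.0377  0.7129 -3.31  ] w 0.082 g 49.67107951641083
delta [0.0002 0.0005 0.0047] spin -0.07 q7 0.4434584838773896
```

Free so far; last few millimetres.

>>> {"fn": "send_rows", "kwargs": {"deltas": "0 0.0005 0.002 0; 0 0.0005 0.003 0; 0 0.0005 0.004 0; 0 0.0005 0.005 0; 0 0.0005 0.005 0"}}

```text
t: 30.5
eef_pos: [0.4837, 0.2291, 0.09]
tool_rot: [0.0, 0.053, 0.999, -0.001]
contact_force: [-4.9, -3.9, 12.4]
gripper_width: 0.079
grasp_force: 51.5
```

>>> {"fn": "send_rows", "kwargs": {"deltas": "0 0 0 0; 0 0 0 0; 0 0 0 0; 0 0 0 0; 0 0 0 0", "claw": 0.35}}

```text
t: 31.0
eef_pos: [0.4837, 0.2294, 0.0887]
tool_rot: [-0.0, 0.053, 0.999, 0.0]
contact_force: [0.5, -0.4, -0.4]
gripper_width: 0.351
grasp_force: 0.0
```

>>> {"fn": "send_rows", "kwargs": {"deltas": "0 0 -0.02 0; 0 0 -0.06 0; 0 0 -0.1 0; 0 0 -0.13 0; 0 0 -0.13 0"}}

```text
t: 31.5
eef_pos: [0.4857, 0.2311, 0.2231]
tool_rot: [0.003, 0.053, 0.999, 0.002]
contact_force: [-0.2, 0.6, -0.2]
gripper_width: 0.352
grasp_force: 0.0
```

```bash
cat > k.py <<'E'
from h import *
e=np.array([-.1045,-.9945]); g=np.array([.9945,-.1045]); O=np.array([.4824,.2187])
p=bot.read_camera('side')
for k in('rack','rack_bar','lever_knob','cam_axis'):
    r=bot.landmark_of(p,k)[:1]
    for x in r: v=np.array(x['xyz']); print(k,v,round(x['confidence'],2),'bath',((v[:2]-O)@e*1000),((v[:2]-O)@g*1000))
X=cloud(p,bot.masks_of(p,'rack')[0]['mask']); Y=X[abs(X[:,2]-.072)<.005][:,:2]-O; print('rack x',np.percentile(Y@e*1000,[1,99]),'top z',np.median(X[X[:,2]>.098,2]))
X=cloud(p,p['depth']>0); Y=X[:,:2]-O; m=(X[:,2]>.135)&(X[:,2]<.154); a,b=Y@e*1000,Y@g*1000; m&=(a<-50)&(a>-160)&(abs(b)<110); print('knob pts',m.sum(),'x',np.percentile(a[m],[2,50,98]),'y',np.percentile(b[m],[2,50,98]))
E
python3 k.py; python3 -c "
from h import *
go(.4837,.2294,.0895,84)"
```

```text
rack [0.4846 0.2348 0.0269] 0.8 bath -16.24135 0.5054499999999797
rack_bar [0.482  0.2282 0.1028] 0.8 bath -9.405949999999981 -1.3905500000000093
lever_knob [0.4263 0.3217 0.1508] 0.9 bath -96.57104999999999 -66.55494999999999
cam_axis [0.489  0.2803 0.1029] 0.97 bath -61.95089999999999 0.12649999999999673
rack x [-50.1251  29.4061] top z 0.10453761709602205
knob pts 114 x [-108.3657 -101.4173  -91.8143] y [-73.1779 -66.7487 -57.2302]
t 31.8 pos [0.483  0.2288 0.2174] yaw 83.95 zaxis [-0.0023 -0.001  -1.    ] F [-0.2359 -0.3351  0.069 ] w 0.345 g 0.0
delta [-0.001   0.0008  0.1279] spin -0.05 q7 0.5879297424600428
```

```bash
python3 -c "
from h import *
go(.427,.3225,.217,55)"
```

```text
t 31.8 pos [0.483  0.2288 0.2174] yaw 83.95 zaxis [-0.0023 -0.001  -1.    ] F [-0.2359 -0.3351  0.069 ] w 0.345 g 0.0
delta [0.0655 0.0873 0.0004] spin 28.95 q7 0.5879297424600428
```

>>> {"fn": "send_rows", "kwargs": {"deltas": "0.02 0.027 0 8; 0.042 0.056 0 16; 0.0655 0.0873 0 24; 0.0655 0.0873 0 29; 0.0655 0.0873 0 29", "claw": 0.6}}

```text
t: 32.3
eef_pos: [0.4265, 0.3239, 0.218]
tool_rot: [-0.0, 0.3, 0.954, -0.001]
contact_force: [1.1, -1.0, 0.1]
gripper_width: 0.6
grasp_force: 0.0
```

```bash
python3 k.py | grep -v rack; python3 -c "
from h import *
go(.427,.3225,.132,55)"
```

```text
lever_knob [0.429  0.3192 0.1482] 0.74 bath -94.36694999999997 -63.60855
cam_axis [0.4905 0.2812 0.104 ] 0.85 bath -63.00270000000001 1.5241999999999973
knob pts 115 x [-108.633  -101.5677  -92.473 ] y [-72.7822 -67.1496 -56.8726]
t 32.6 pos [0.4283 0.3221 0.2185] yaw 54.89 zaxis [-0.0004 -0.0004 -1.    ] F [ 0.4263 -0.1382 -0.4869] w 0.603 g 0.0
delta [ 0.0013 -0.0004  0.0865] spin -0.11 q7 -0.08334029215360114
```

Consistent; descend and grip the knob.

>>> {"fn": "send_rows", "kwargs": {"deltas": "0.001 0 0.03 0; 0.001 0 0.055 0; 0.001 0 0.075 0; 0.001 0 0.085 0; 0.001 0 0.086 0"}}

```text
t: 33.1
eef_pos: [0.4267, 0.3228, 0.1317]
tool_rot: [-0.001, 0.301, 0.954, -0.001]
contact_force: [-0.4, -0.6, -0.1]
gripper_width: 0.6
grasp_force: 0.0
```

>>> {"fn": "send_rows", "kwargs": {"deltas": "0 0 0 0; 0 0 0 0; 0 0 0 0; 0 0 0 0; 0 0 0 0", "claw": 0, "force": 20}}

```text
t: 33.6
eef_pos: [0.4275, 0.3242, 0.1339]
tool_rot: [0.001, 0.301, 0.954, 0.001]
contact_force: [-0.2, -0.5, 6.4]
gripper_width: 0.201
grasp_force: 21.4
```

```bash
cat > arc.py <<'E'
from h import *
import sys
C=np.array([.4889,.2804]); o=bot.get_obs(); v=o['eef_pos'][:2]-C; ph=np.degrees(np.arctan2(v[1],v[0])); th=np.radians((-96-ph-110)%360)
print('r',np.linalg.norm(v),'theta',th,'z',o['eef_pos'][2]); th0=th
for t in map(float,sys.argv[1:]):
    f=-96-110-np.degrees(t); P=C+.075*np.array([np.cos(np.radians(f)),np.sin(np.radians(f))]); print('th',t,P); go(P[0],P[1],o['eef_pos'][2],f-90)
E
python3 arc.py .3 .45 .6 .75 .9| grep -v '^t '
```

```text
r 0.07542320249286256 theta 0.1663518545367915 z 0.13390127294042953
th 0.3 [0.4342 0.3317]
delta [-0.0012  0.01    0.    ] spin 8.13 q7 -0.18011870418416565
th 0.45 [0.4425 0.3393]
delta [-0.0036  0.021   0.    ] spin 16.72 q7 -0.18011870418416565
th 0.6 [0.4518 0.3456]
delta [-0.0076  0.0315  0.0001] spin 25.32 q7 -0.18011870418416565
th 0.75 [0.462  0.3504]
delta [-0.0132  0.0412  0.0001] spin 33.91 q7 -0.18011870418416565
th 0.9 [0.4728 0.3536]
delta [-0.0201  0.0501  0.0001] spin 42.5 q7 -0.18011870418416565
```

>>> {"fn": "send_rows", "kwargs": {"deltas": "-0.001 0.01 0 8; -0.0035 0.021 0 16.5; -0.0075 0.0315 0 25; -0.013 0.041 0 33.5; -0.02 0.05 0 42"}}

```text
t: 34.1
eef_pos: [0.4726, 0.3542, 0.1339]
tool_rot: [0.0, 0.625, 0.781, 0.001]
contact_force: [-1.8, -0.4, 4.9]
gripper_width: 0.202
grasp_force: 21.4
```

```bash
python3 arc.py 1.0 1.1 1.2 1.28 1.36; python3 k.py
```

```text
r 0.0755955753118855 theta 0.8999271232742364 z 0.13389996052444236
th 1.0 [0.4801 0.3549]
t 34.1 pos [0.4726 0.3542 0.1339] yaw 12.65 zaxis [ 0.0014  0.0013 -1.    ] F [-1.7789 -0.3574  4.9452] w 0.202 g 21.416462659835815
delta [-0.001   0.0075  0.    ] spin 5.95 q7 -0.8134240536345964
th 1.1 [0.4876 0.3554]
t 34.1 pos [0.4726 0.3542 0.1339] yaw 12.65 zaxis [ 0.0014  0.0013 -1.    ] F [-1.7789 -0.3574  4.9452] w 0.202 g 21.416462659835815
delta [-0.0021  0.0149  0.    ] spin 11.68 q7 -0.8134240536345964
th 1.2 [0.4951 0.3551]
t 34.1 pos [0.4726 0.3542 0.1339] yaw 12.65 zaxis [ 0.0014  0.0013 -1.    ] F [-1.7789 -0.3574  4.9452] w 0.202 g 21.416462659835815
delta [-0.004   0.0222  0.    ] spin 17.41 q7 -0.8134240536345964
th 1.28 [0.5011 0.3544]
t 34.1 pos [0.4726 0.3542 0.1339] yaw 12.65 zaxis [ 0.0014  0.0013 -1.    ] F [-1.7789 -0.3574  4.9452] w 0.202 g 21.416462659835815
delta [-0.0061  0.0278  0.    ] spin 21.99 q7 -0.8134240536345964
th 1.36 [0.5069 0.3532]
t 34.1 pos [0.4726 0.3542 0.1339] yaw 12.65 zaxis [ 0.0014  0.0013 -1.    ] F [-1.7789 -0.3574  4.9452] w 0.202 g 21.416462659835815
delta [-0.0085  0.0333  0.    ] spin 26.57 q7 -0.8134240536345964
rack_bar [0.4819 0.2292 0.106 ] 0.88 bath -10.389999999999983 -1.5944999999999985
lever_knob [0.473  0.3539 0.1498] 0.67 bath -133.4741 -23.476700000000015
cam_axis [0.4884 0.2791 0.1023] 0.59 bath -60.694800000000015 -0.34479999999999544
rack x [-46.5021  28.5927] top z 0.10417417447607108
knob pts 164 x [-148.5556 -139.7656 -126.6389] y [-46.3648 -25.4838  -6.5752]
```

>>> {"fn": "send_rows", "kwargs": {"deltas": "-0.001 0.0075 0 6; -0.002 0.015 0 11.5; -0.004 0.022 0 17.5; -0.006 0.028 0 22; -0.0085 0.0333 0 26.5"}}

```text
t: 34.9
eef_pos: [0.5066, 0.354, 0.1339]
tool_rot: [-0.001, 0.785, 0.62, 0.002]
contact_force: [0.4, 3.0, 4.7]
gripper_width: 0.198
grasp_force: 21.3
```

```bash
python3 arc.py 1.42 1.48 1.54 1.59; python3 k.py | grep rack
```

```text
r 0.07570613773819737 theta 1.3527197915170888 z 0.13394423156050042
th 1.42 [0.5113 0.352 ]
t 34.9 pos [0.5066 0.354  0.1339] yaw -13.43 zaxis [ 0.0018  0.0031 -1.    ] F [0.3964 2.9601 4.7288] w 0.198 g 21.321791410446167
delta [-0.0009  0.005   0.    ] spin 3.93 q7 -1.1714266661133423
th 1.48 [0.5155 0.3505]
t 34.9 pos [0.5066 0.354  0.1339] yaw -13.43 zaxis [ 0.0018  0.0031 -1.    ] F [0.3964 2.9601 4.7288] w 0.198 g 21.321791410446167
delta [-0.0013  0.0095  0.    ] spin 7.36 q7 -1.1714266661133423
th 1.54 [0.5197 0.3488]
t 34.9 pos [0.5066 0.354  0.1339] yaw -13.43 zaxis [ 0.0018  0.0031 -1.    ] F [0.3964 2.9601 4.7288] w 0.198 g 21.321791410446167
delta [-0.002  0.014  0.   ] spin 10.8 q7 -1.1714266661133423
th 1.59 [0.5231 0.3472]
t 34.9 pos [0.5066 0.354  0.1339] yaw -13.43 zaxis [ 0.0018  0.0031 -1.    ] F [0.3964 2.9601 4.7288] w 0.198 g 21.321791410446167
delta [-0.0028  0.0176  0.    ] spin 13.67 q7 -1.1714266661133423
rack [0.4832 0.2312 0.0262] 0.92 bath -12.514849999999987 -0.5106499999999754
rack_bar [0.4802 0.2261 0.1046] 0.81 bath -7.129399999999992 -2.961199999999979
rack x [-47.406   30.9777] top z 0.10460678287685732
```

>>> {"fn": "send_rows", "kwargs": {"deltas": "-0.001 0.005 0 4; -0.0013 0.0095 0 7.5; -0.002 0.014 0 11; -0.0028 0.0176 0 13.5; -0.0028 0.0176 0 13.5"}}

```text
t: 35.7
eef_pos: [0.5235, 0.3478, 0.134]
tool_rot: [-0.001, 0.852, 0.524, 0.002]
contact_force: [2.8, 6.8, 4.4]
gripper_width: 0.2
grasp_force: 21.3
```

```bash
python3 arc.py 1.6; python3 k.py | grep rack; python3 k.py | grep rack
```

```text
r 0.07574925889205357 theta 1.592085243339621 z 0.13397870587594912
th 1.6 [0.5237 0.3468]
t 35.7 pos [0.5235 0.3478 0.134 ] yaw -26.83 zaxis [ 0.003   0.0043 -1.    ] F [2.7716 6.8061 4.4221] w 0.2 g 21.25117063522339
delta [-0.0008  0.0006 -0.    ] spin 0.84 q7 -1.3492417832876595
rack [0.4815 0.2298 0.0263] 0.82 bath -10.944899999999999 -2.0550000000000117
rack_bar [0.4833 0.2227 0.1057] 0.8 bath -4.072050000000005 0.4770500000000116
rack x [-45.8715  33.0054] top z 0.10457896871602934
rack [0.4796 0.2296 0.0259] 0.74 bath -10.547449999999996 -3.9236499999999688
rack_bar [0.48   0.2245 0.1033] 0.86 bath -5.517299999999999 -2.992900000000013
rack x [-46.3167  33.322 ] top z 0.10464208179894685
```

>>> {"fn": "send_rows", "kwargs": {"deltas": "0 0 0 0; 0 0 0 0; 0 0 0 0; 0 0 0 0; 0 0 0 0", "claw": 0.6}}

```text
t: 36.8
eef_pos: [0.5226, 0.345, 0.1325]
tool_rot: [0.0, 0.853, 0.522, -0.0]
contact_force: [0.8, -0.3, 0.9]
gripper_width: 0.598
grasp_force: 0.0
```

>>> {"fn": "send_rows", "kwargs": {"deltas": "0 0 -0.02 0; 0 0 -0.06 0; 0 0 -0.1 0; 0 0 -0.12 0; 0 0 -0.12 0"}}

```text
t: 37.3
eef_pos: [0.5242, 0.3467, 0.2567]
tool_rot: [-0.0, 0.853, 0.522, 0.003]
contact_force: [-0.2, 0.1, -0.0]
gripper_width: 0.598
grasp_force: 0.0
```

```bash
python3 k.py; python3 k.py; python3 -c "
from h import *
p=bot.read_camera('side'); cv2.imwrite('pics/end.png',cv2.resize(p['img'][220:380,200:400,::-1],None,fx=3,fy=3,interpolation=2))"
```

```text
rack [ 0.7449 -0.2153  0.0019] 0.72 bath 404.18175 306.40925000000004
rack_bar [0.478  0.2236 0.1053] 0.64 bath -4.413249999999986 -4.887850000000013
lever_knob [0.5246 0.3455 0.15  ] 0.93 bath -130.5125 28.717299999999963
cam_axis [0.4891 0.2786 0.1012] 0.84 bath -60.27070000000001 0.40359999999998336
rack x [-45.9711  33.6242] top z 0.10421594137501233
knob pts 106 x [-140.7455 -133.6497 -124.7346] y [18.3983 23.9104 34.7712]
rack [0.4808 0.23   0.0277] 0.77 bath -11.070650000000006 -2.772049999999991
rack_bar [0.4815 0.2211 0.1033] 0.73 bath -2.2927499999999843 -1.1458500000000102
lever_knob [0.5229 0.3467 0.1501] 0.85 bath -131.52825 26.901250000000037
cam_axis [0.4888 0.282  0.1065] 0.58 bath -63.620649999999976 -0.25004999999997957
rack x [-45.8445  33.0961] top z 0.10444800886787076
knob pts 103 x [-140.6207 -133.5317 -124.5884] y [18.1094 24.3465 34.2705]
```

View pics/end.png

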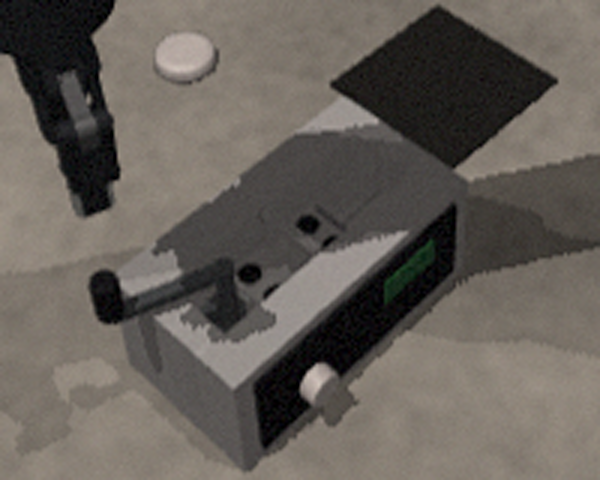

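```bash
python3 -c "
from station import bot
print(bot.hand_in())"
```

```text
the job is handed in; nothing more can be done
None
```

The job is handed in at about 38 s of the 72 s. The rack is off the hook, was stood on the mat and let go, and now sits on the trough floor. The cam lever is at about 1.58 rad and the stop pad pressed in by about 2 mm, as estimated from the camera and the lever angle. The robot is clear; the hand-in returned no verdict.

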